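# Restack the spacer rings on a carousel spindle

### The arm

A 6-joint arm with a two-finger parallel gripper is mounted at the origin on the work surface. World frame = base frame: x ahead of the robot, y to its left, z up, the work surface at z = 0. Lengths are in mm, angles in degrees, forces in N, time in s.
With the tool pointing down it reaches from about 300 to 850 mm from the base axis. Payload 4.2 kg.
Tool frame: the origin (TCP) lies midway between the tips of the shut fingers; the grasp point (between the pads) lies 19 mm behind it (env.hold_point_z is the z of the grasp point in the tool frame, in mm); z points along the fingers, y is the direction in which the jaws open and shut (so a half turn about z gives the same grasp; the last joint's range is limited). The gripper opens to 91 mm and grips with 3 to 60 N. Pads are 32 mm wide; open, the fingers measure 118 mm over their backs; the gripper's body (76 mm by 178 mm) begins 60 mm behind the grasp point.
Start: joints at [-74.427, 18.312, 89.639, -0, 72.044, -1.146], TCP at [165.417, -550.709, 213.976] pointing down, gripper open.
Joint ranges: [-177.97, 177.97], [-48.28, 115.42], [12.27, 149.76], [-77.06, 257.06], [2.81, 150.46], [-146.56, 146.56]. Speed limits (degrees/s): [147.25, 147.25, 180, 180, 180, 180].

### API

Orientations are given as [roll, pitch, yaw] about the fixed x, y, z axes, in that order (R = Rz(yaw) Ry(pitch) Rx(roll)).
In Python, from workcell import env, grab_frame, camera_params, spotter gives the robot as it stands. The module is installed in compiled form; this text tells all that it offers.
- The arm moves only by the shell command python3 -m jog 'ROWS' [FORCE]. ROWS is text: rows parted by semicolons, each of 7 numbers parted by spaces: the turn, a rotation vector about the world's x, y, z in units of 5 degrees (1.0 is 5 degrees), then the shift along the world's x, y, z in units of 25 mm (1.0 is 25 mm), then the opening, from 0 (shut) to 1 (fully open). A call has 1 to 5 rows; each row is the pose to reach, as a shift and turn from the pose commanded when the call began; what a row does not reach only later rows make up. A row lasts 1/8 s, in which the tool goes at most 62.5 mm and 10.7 degrees, less where a joint would pass 70% of its speed; a pose out of reach is approached as far as the arm can. A call with a gripper value outside its range is refused whole. The fingers move at their own pace and stop on an object; FORCE is the grip in N (left out, the last holds). Time passes only in rows, so rows that repeat a pose let the fingers close. It gives the time, the measured TCP pose, the force and the opening at its end, in the units of the state.
- env.state(): the state, without advancing time (a new reading comes with each control period).
- grab_frame(name): name is "scene" or "top"; returns the picture (420x560x3 uint8, red, green, blue); there is no depth.
- camera_params(name): a dict with "K" (3x3 intrinsics, pixels), "rvec" (rotation vector, rad) and "tvec" (3), from world to camera coordinates, as OpenCV has them. Camera axes: x right, y down, z forward; pixel columns grow to the right and rows downward; lengths in mm; the calibration is good to about 2 mm. A picture is of the moment at which its call begins. camera_params takes no time and is no camera call.
- env.job_done(): hands the job in, once; it reports no verdict.
Trained networks look in the newest picture that a camera, given by its name, has taken for a name from the list of things; names that differ only in an ending like _2 or _b are one class to them, and where a whole thing is asked for, a point or a joint stands for the part that bears it (a point fixed in the world has none). Each returns a list of dicts, best first, with "conf" (0 to 1); they miss things now and then, are a little off and sometimes report something else, mostly with a low value. They report only what shows in the picture. A call takes as long as a camera call.
- spotter.look_for(query, camera): "box" ([left, top, width, height] in pixels, round what is visible of it).
- spotter.trace(query, camera): "region" (420x560 bool, what is visible of it) and "box" ([left, top, width, height] in pixels, round what is visible of it).
The state is a dict: "time_s": time; "qpos": joint angles; "qvel": joint speeds; "effort": joint torques, N m; "ee_pos": TCP position; "ee_rot": TCP orientation; "force": force on the tool from outside, world axes, zero at the start; "torque": the same for the moment, N m; "gripper_width": finger opening in mm.
Only numpy, scipy, OpenCV 4.12 (cv2) and the standard library are available. Lean on these libraries where they do the work, as an engineer would, in place of code of your own. Each camera call takes 0.05 s, during which the arm holds its last target. There are 200 camera calls.

### The job

The analyser's carousel drive is back from cleaning: thread its three coloured spacer rings onto the upright spindle, the large blue one first, then the medium yellow one, then the small red one on top. Feel each ring over the spindle's tip, slide it down past the two sprung catches and press it home on what lies below with a firm push of about 10 N, so that both catches have snapped out over the red ring at the end; never force anything with more than 25 N. Let go, and leave everything else on the bench where it is.

Things in the scene. Friction and masses are not known exactly. Their poses are not given: they have to be found in the camera images.
- drive: Carousel drive unit, fixed to the bench: white housing 40 mm high, from 70 mm before to 135 mm beyond the spindle along its own x, 52 mm to either side in y; black square motor 43 mm wide, top 76 mm above the bench, centred 103 mm from the origin at +x. The steel spindle stands upright in a clamp collar on a round plate on top. Origin: on the bench under the nominal spindle axis, z up.
- seat (a point): NOMINAL centre of the seat, the flat top of the spindle's 38 mm shoulder: 66 mm above the bench. The spindle is clamped where belt and carousel need it: its true axis and height are off by up to 6 mm along each of x, y and z of the drive, differently each time, fixed during the job and NOT measured: find them by eye and feel.
- nose (a point): NOMINAL tip of the spindle (truly off just as the seat is), 52 mm above the seat. The tip is flat, 20 mm across, with a chamfer that widens to the 24 mm of the straight shaft 3 mm below it. A ring far off centre lands on the flat; one less than 3 mm off rides on the chamfer and is pushed sideways, towards the true axis.
- catch_left (a joint): Brass sprung leaf in the shaft on the drive's +y side, sloping outwards and down; its lower end, 38 mm over the seat, stands 4 mm proud of the shaft. A ring going down presses both leaves in (some 3 to 12 N in all); they snap out above it. 0 = fully out, about 0.3 rad = pressed in by a ring.
- catch_right (a joint): The same catch on the drive's -y side: 0 = fully out, about 0.3 rad = pressed in by a ring.
- ring_large: Blue plastic spacer ring lying flat on the bench: outside 64 mm, bore 26.5 mm, 14 mm thick, about 55 g. Origin: centre of its underside, z along its axis. On the spindle its underside belongs on the seat.
- ring_medium: Yellow plastic spacer ring lying flat on the bench: outside 54 mm, bore 26.5 mm, 12 mm thick, about 35 g. Origin: centre of its underside, z along its axis. Its underside belongs 14 mm above the seat, on the blue ring.
- ring_small: Red plastic spacer ring lying flat on the bench: outside 44 mm, bore 26.5 mm, 10 mm thick, about 20 g. Origin: centre of its underside, z along its axis. Its underside belongs 26 mm above the seat, on the yellow ring, its top then 2 mm under the catches.
- spare_ring: A worn grey spacer ring, outside 50 mm, 11 mm thick, lying flat; not part of the job. Origin: centre of its underside.
- reagent_bottle: White bottle with a blue cap, 54 mm across, 115 mm tall, standing. Origin: centre of its underside.
- specimen_jar: Clear jar with a yellow lid, 52 mm across, 60 mm tall, standing. Origin: centre of its underside.
- screwdriver: Red-handled screwdriver, 190 mm long, lying along its own x axis. Origin: under its middle.
- tip_box: Blue pipette-tip box with a clear lid, 85 x 122 x 67 mm. Origin: centre of its underside.
- tube_rack: Grey rack of capped tubes, 52 x 200 mm, 98 mm tall. Origin: centre of its underside.
- parts_tray: White shallow tray with a few screws, 90 x 140 x 22 mm. Origin: centre of its underside.

How it is judged (in metres and radians):
On the way, in this order (a step that is already met when the one before it is completed fails the run):
1. the large blue ring is down on the spindle and pressed home, flat on the seat, with over 4 N (z of ring_large in the frame of seat between -0.0075 and 0.0075 m and horizontal distance between ring_large and seat below 0.012 m and angle between ring_large's own z axis and vertical below 0.06 rad and contact force between ring_large and drive above 4 N), for 0.05 s.
2. the medium yellow ring is down on the spindle and pressed home, flat on the blue ring, with over 4 N (z of ring_medium in the frame of ring_large between 0.0125 and 0.0155 m and horizontal distance between ring_medium and seat below 0.012 m and angle between ring_medium's own z axis and vertical below 0.06 rad and contact force between ring_medium and ring_large above 4 N), for 0.05 s.
3. the small red ring is down on the spindle and pressed home, flat on the yellow ring, with both catches out over it, with over 4 N (z of ring_small in the frame of ring_medium between 0.0105 and 0.0135 m and horizontal distance between ring_small and seat below 0.012 m and angle between ring_small's own z axis and vertical below 0.06 rad and contact force between ring_small and ring_medium above 4 N and value of joint each of catch_left, catch_right below 0.08 rad), for 0.05 s.
At the end, for the whole second after the job is handed in: All three rings on the spindle, at rest and level within 0.06 rad, centres within 12 mm of the nominal axis: blue down at the seat, yellow flat on it (14 mm higher within 1.5 mm), red flat on the yellow (12 mm higher within 1.5 mm); both catches out over the red ring (under 0.08 rad) (z of ring_large in the frame of seat between -0.0075 and 0.0075 m and horizontal distance between each of ring_large, ring_medium, ring_small and seat below 0.012 m and angle between each of ring_large, ring_medium, ring_small's own z axis and vertical below 0.06 rad and linear speed of each of ring_large, ring_medium, ring_small below 0.01 m/s and z of ring_medium in the frame of ring_large between 0.0125 and 0.0155 m and z of ring_small in the frame of ring_medium between 0.0105 and 0.0135 m and value of joint each of catch_left, catch_right below 0.08 rad); the robot touches nothing.
It fails at once if a ring, the fingers or the arm pressed on the drive unit, or a ring on the ring below, with more than 25 N (contact force between any of ring_large, ring_medium, ring_small, the arm, the fingers and drive above 25 N or contact force between ring_large and ring_medium above 25 N or contact force between ring_medium and ring_small above 25 N).
It fails at once if something else on the bench pushed more than 15 mm (distance of any of spare_ring, reagent_bottle, specimen_jar, screwdriver, tip_box, tube_rack, parts_tray from where it was at the start of the episode above 0.015 m).
It fails at once if something else on the bench tipped over (angle between any of spare_ring, reagent_bottle, specimen_jar, tip_box, tube_rack, parts_tray's own z axis and vertical above 0.4 rad).
It also fails if it takes over 72 s, if anything falls off the work surface, if the arm or the gripper's body presses on something with over 40 N, if the wrist force passes 120 N, or if a joint passes its speed limit or range.

## Working session

There is one attempt and no reset: what is moved stays moved. The work goes in short steps, Python scripts to look and compute and a shell command to move; the robot and the scene stay as the last step left them, time stands still between calls to the robot, and variables do not carry over. Pictures are saved under pics/ and viewed, about 8 in all and at most 12, crops included, and the job is handed in when it is done.

```bash
mkdir -p pics
cat > h.py <<'E'
from workcell import env, grab_frame, camera_params, spotter
import numpy as np, cv2
def proj(n,P):
    c=camera_params(n);return cv2.projectPoints(np.float64(P).reshape(-1,1,3),np.float64(c["rvec"]),np.float64(c["tvec"]),np.float64(c["K"]),None)[0].reshape(-1,2)
def ray(n,uv,z):
    c=camera_params(n);K=np.float64(c["K"]);R=cv2.Rodrigues(np.float64(c["rvec"]))[0];t=np.float64(c["tvec"]).ravel()
    d=R.T@np.linalg.inv(K)@np.array([uv[0],uv[1],1.]);o=-R.T@t
    return o+d*(z-o[2])/d[2]
def save(n,f,crop=None,s=1):
    im=grab_frame(n)
    if crop: x,y,w,h=crop; im=im[y:y+h,x:x+w]
    cv2.imwrite("pics/"+f,cv2.resize(im[:,:,::-1],None,fx=s,fy=s,interpolation=cv2.INTER_CUBIC))
E
python3 - <<'E'
from h import *
a=grab_frame("scene");b=grab_frame("top")
cv2.imwrite("pics/a.png",cv2.resize(a[:,:,::-1],None,fx=1.4,fy=1.4));cv2.imwrite("pics/b.png",cv2.resize(b[:,:,::-1],None,fx=1.4,fy=1.4))
for n in("scene","top"):
    c=camera_params(n);R=cv2.Rodrigues(np.float64(c["rvec"]))[0];print(n,(-R.T@np.float64(c["tvec"]).ravel()).round(),R[2].round(2),np.float64(c["K"])[0,0])
for q,h in(("ring_large",14),("ring_medium",12),("ring_small",10),("spare_ring",11)):
    for n in("top","scene"):
        for r in spotter.trace(q,n)[:2]:
            ys,xs=np.nonzero(r["region"]);print(q,n,round(r["conf"],2),r["box"],ray(n,(xs.mean(),ys.mean()),h*.7).round(1))
for q in("drive","nose","screwdriver","reagent_bottle","specimen_jar","tip_box","tube_rack","parts_tray"):
    for r in spotter.look_for(q,"top")[:1]:
        x,y,w,h=r["box"];print(q,round(r["conf"],2),r["box"],ray("top",(x+w/2,y+h/2),40).round())
print(env.state())
E
```

```text
scene [1321. -736.  798.] [-0.58  0.58 -0.57] 489.62362124308487
top [ 372.   18. 1237.] [ 0.18  0.   -0.98] 434.54101404951524
ring_large top 0.69 [369.8, 214.2, 22.2, 23.3] [ 527.5 -265.9    9.8]
ring_large scene 0.8 [186.9, 265.6, 25.5, 18.5] [ 530.5 -269.2    9.8]
ring_large scene 0.58 [260.7, 189.0, 84.5, 68.7] [579.2  32.9   9.8]
ring_medium top 0.5 [191.9, 256.5, 23.9, 18.6] [420.1 223.8   8.4]
ring_medium scene 0.55 [299.9, 176.2, 17.0, 11.0] [426.9 219.    8.4]
ring_small scene 0.6 [356.7, 189.9, 16.6, 18.3] [613.5 266.8   7. ]
spare_ring top 0.74 [367.3, 174.3, 21.2, 15.6] [ 658.2 -269.5    7.7]
spare_ring scene 0.8 [224.1, 293.1, 23.4, 19.4] [ 663.1 -271.6    7.7]
spare_ring scene 0.61 [117.4, 233.1, 35.8, 41.8] [ 373.9 -343.9    7.7]
drive 0.87 [258.7, 167.2, 40.8, 77.1] [582.  17.  40.]
nose 0.57 [258.9, 167.8, 45.4, 77.3] [580.  10.  40.]
screwdriver 0.75 [407.3, 261.2, 9.2, 65.7] [ 340. -341.   40.]
reagent_bottle 0.57 [201.4, 132.9, 21.5, 22.1] [762. 209.  40.]
specimen_jar 0.72 [111.6, 229.4, 23.1, 23.6] [483. 447.  40.]
tip_box 0.96 [120.5, 274.0, 46.9, 34.5] [347. 382.  40.]
tube_rack 0.78 [391.4, 163.4, 76.2, 29.1] [ 662. -408.   40.]
parts_tray 0.71 [248.3, 117.7, 49.8, 36.8] [786.  34.  40.]
{'time_s': 0.9, 'qpos': array([-7.44268306e+01,  1.83115029e+01,  8.96393626e+01,  1.23277634e-03,
        7.20435973e+01, -1.14520295e+00]), 'qvel': array([-0.10358328,  0.02231738, -0.07682513,  0.03754801,  0.01392156,
       -0.07504301]), 'effort': array([-1.93034793e-04, -4.12341750e+01, -2.32231146e+01,  7.26713450e-02,
        3.74135782e-02, -4.44520580e-06]), 'ee_pos': array([ 165.42718508, -550.70548017,  213.9774492 ]), 'ee_rot': array([ 1.79994440e+02, -1.06186469e-03,  1.67179924e+01]), 'force': array([-0.7933078 ,  0.16501728,  1.0369072 ]), 'torque': array([ 0.02336559,  0.0265603 , -0.04288729]), 'gripper_width': 91.45639313978529}
```

View pics/a.png

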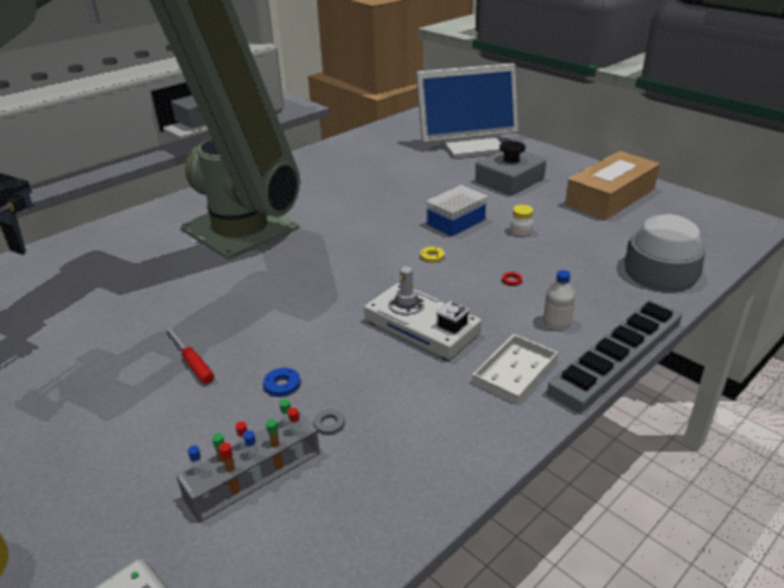

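View pics/b.png

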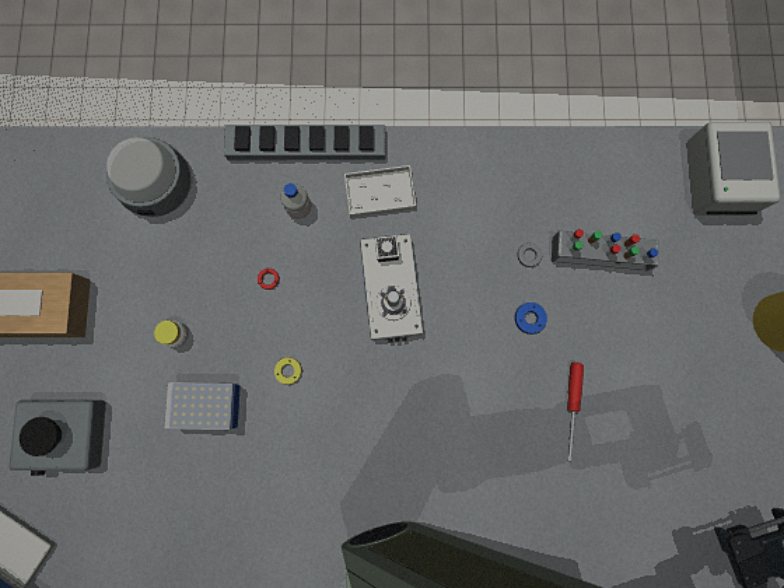

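The scene view shows the blue ring at (281,381)/1.4, yellow (432,254), red (512,278) and the spindle tip at (406,270). The top view shows blue (531,318), yellow (288,371), red (268,278) and the spindle at (393,298). Next I refine by colour and zoom on the spindle.

```bash
cat >> h.py <<'E'
def blob(im,col,box):
    h=cv2.cvtColor(im,cv2.COLOR_RGB2HSV);H,S,V=[h[:,:,i].astype(int) for i in range(3)]
    m={"b":(abs(H-112)<14),"y":(abs(H-28)<7),"r":((H<7)|(H>172))}[col]&(S>110)&(V>60)
    x,y,w,hh=box;k=np.zeros_like(m);k[y:y+hh,x:x+w]=m[y:y+hh,x:x+w]
    c=max(cv2.findContours(k.astype(np.uint8),cv2.RETR_EXTERNAL,cv2.CHAIN_APPROX_NONE)[0],key=cv2.contourArea)
    e=cv2.minAreaRect(c);M=cv2.moments(c);return np.array([M["m10"]/M["m00"],M["m01"]/M["m00"]]),e[1]
E
python3 - <<'E'
from h import *
a=grab_frame("scene");b=grab_frame("top")
for q,p,t,h in(("b",(201,272),(379,227),14),("y",(309,182),(206,265),12),("r",(366,199),(191,199),10)):
    for n,im,c in(("scene",a,p),("top",b,t)):
        uv,e=blob(im,q,(c[0]-20,c[1]-20,40,40));print(q,n,uv.round(1),np.round(e,1),ray(n,uv,h*(.65 if n=="scene" else .9)).round(1))
A=cv2.resize(a[175:265,250:350,::-1],None,fx=5,fy=5,interpolation=cv2.INTER_CUBIC)
B=cv2.resize(b[160:250,250:310,::-1],None,fx=5,fy=5,interpolation=cv2.INTER_CUBIC)
cv2.imwrite("pics/c.png",np.hstack([A,B]))
E
```

```text
b scene [200.7 272.4] [19. 26.] [ 530.9 -267.8    9.1]
b top [379.1 226.5] [21.9 20.5] [ 526.8 -266.3   12.6]
y scene [308.5 181.2] [10. 15.] [425.2 223.2   7.8]
y top [205.  264.5] [19. 18.] [420.2 224.2  10.8]
r scene [365.4 198.5] [ 9. 13.] [613.  269.1   6.5]
r top [191.  198.6] [14. 15.] [608.3 270.5   9. ]
```

View pics/c.png

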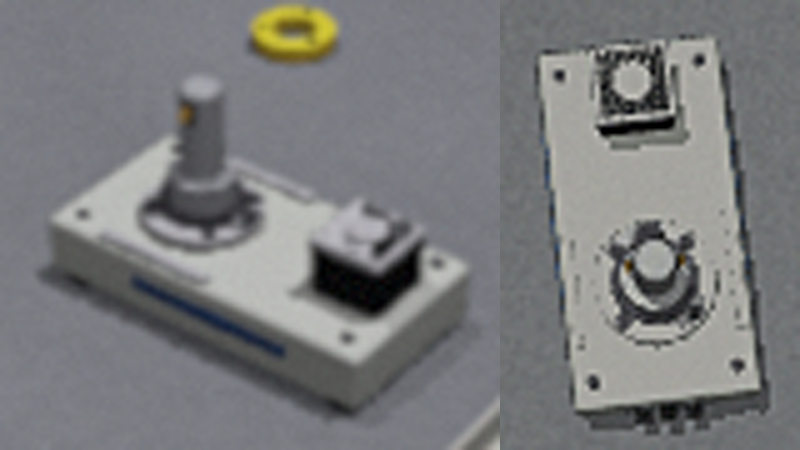

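```bash
python3 - <<'E'
from h import *
for z in(112,118,124): print(z,ray("scene",(290.2,191.4),z).round(1),ray("top",(281.6,211.2),z).round(1))
# drive corners at z=40 in top
for u,v in((540,50),(717,42),(578,405),(760,388)): print(ray("top",((u-500)/5+249.6,v/5+159.6),40).round(1))
E
python3 -m jog '0 0 -2 1 1 0 1;0 0 -2 3 2 0 1;0 0 -2 6 4 0 1;0 0 -2 9 7 0 1;0 0 -2.3 12 9 -1 1'
```

```text
112 [544.2  25.8 112. ] [554.7  10.5 112. ]
118 [551.   19.1 118. ] [553.8  10.5 118. ]
124 [557.8  12.5 124. ] [552.8  10.6 124. ]
[686.1  78.   40. ]
[690.7 -22.5  40. ]
[484.4  55.3  40. ]
[493.8 -45.1  40. ]
time_s: 1.62
ee_pos: [388.9, -384.9, 205.1]
ee_rot: [179.9, -0.1, 5.2]
force: [-0.1, -0.7, -0.4]
gripper_width: 91.0
```

```bash
python3 -m jog '0 0 0 2 2 0 1;0 0 0 4 3.5 -1 1;0 0 0 5.6 4.72 -3 1;0 0 0 5.6 4.72 -4 1;0 0 0 5.6 4.72 -4 1'
```

```text
time_s: 2.25
ee_pos: [526.0, -266.1, 101.5]
ee_rot: [-179.8, 0.3, 5.3]
force: [0.5, 0.4, 0.5]
gripper_width: 91.2
```

```bash
python3 -m jog '0 0 0 0 0 -2 1;0 0 0 0 0 -3.5 1;0 0 0 0 0 -3.5 1' ; python3 -c "
from h import *
save('top','d.png',(330,180,100,90),4)
print(env.state()['ee_pos'])"
```

```text
time_s: 2.62
ee_pos: [525.6, -268.3, 16.2]
ee_rot: [-179.9, 0.2, 5.2]
force: [0.7, -0.9, 0.9]
gripper_width: 91.0
[ 527.24292475 -269.00417815   17.98539643]
```

View pics/d.png

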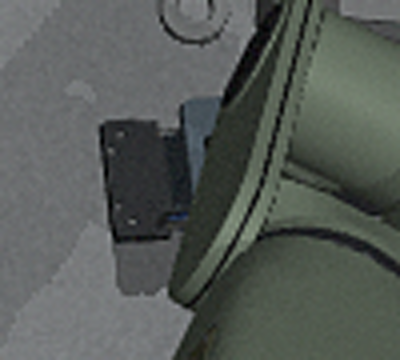

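The top view is blocked by the arm, so the scene camera has to serve. I go down and grip.

```bash
python3 -m jog '0 0 0 0 0 -0.55 1;0 0 0 0 0 -0.55 1;0 0 0 0 0 -0.55 0.5;0 0 0 0 0 -0.55 0.5;0 0 0 0 0 -0.55 0.5' 40; python3 -m jog '0 0 0 0 0 0 0.5;0 0 0 0 0 0 0.5;0 0 0 0 0 0 0.5'
```

```text
time_s: 3.3
ee_pos: [527.4, -268.0, 3.4]
ee_rot: [180.0, -0.0, 5.2]
force: [-0.5, 0.7, -0.2]
gripper_width: 64.3
time_s: 3.68
ee_pos: [527.4, -268.0, 3.4]
ee_rot: [180.0, -0.0, 5.2]
force: [-0.3, 0.0, 3.0]
gripper_width: 62.1
```

```bash
python3 -m jog '0 0 0 0 0 1 0.5;0 0 0 0 0 3 0.5;0 0 0 0 0 5 0.5;0 0 0 0 0 6 0.5;0 0 0 0 0 6 0.5'; python3 -m jog '0 0 0 0.3 2 0 0.5;0 0 0 0.6 4.4 0 0.5;0 0 0 0.8 6.8 0 0.5;0 0 0 1 9.2 0 0.5;0 0 0 1.1 11.18 0 0.5'; python3 -m jog '0 0 0 0 0 0 0.5;0 0 0 0 0 0 0.5'; python3 -c "
from h import *
save('scene','e.png',(240,150,110,90),5)
print(env.state()['ee_pos'])"
```

```text
time_s: 4.3
ee_pos: [528.3, -268.6, 154.8]
ee_rot: [179.8, -0.2, 5.2]
force: [-0.2, -0.4, -1.8]
gripper_width: 61.9
time_s: 4.92
ee_pos: [553.6, 13.7, 150.8]
ee_rot: [-180.0, 0.2, 5.3]
force: [1.2, 0.0, -1.3]
gripper_width: 62.0
time_s: 5.18
ee_pos: [554.0, 11.1, 151.6]
ee_rot: [180.0, 0.2, 5.2]
force: [-0.1, -0.6, -1.1]
gripper_width: 61.8
[554.1619562   10.59118027 151.86587223]
```

View pics/e.png

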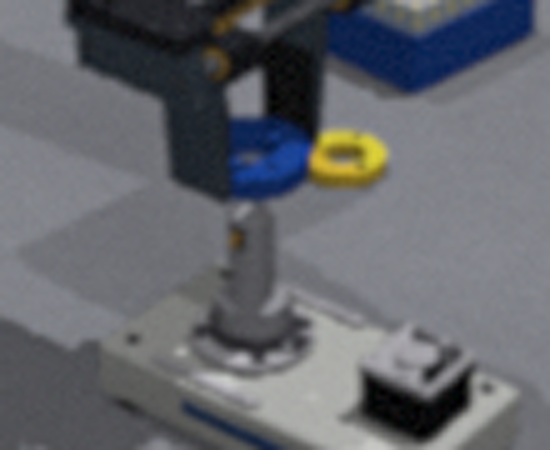

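The ring hangs level over the spindle, with its hole near (290,181) and the tip near (290,191). Measured relative to the top camera, the TCP belongs at about (553.8, 8.8). I lower in small steps, checking the force.

```bash
python3 -c "
from h import *
print(ray('scene',(290,181),162.5))"; python3 -m jog '0 0 0 -0.01 -0.07 -0.3 0.5;0 0 0 -0.01 -0.07 -0.64 0.5;0 0 0 -0.01 -0.07 -0.64 0.5;0 0 0 -0.01 -0.07 -0.64 0.5'; python3 -m jog '0 0 0 0 0 -0.06 0.5;0 0 0 0 0 -0.12 0.5;0 0 0 0 0 -0.12 0.5'
```

```text
[566.37842938   3.9709915  162.5       ]
time_s: 5.72
ee_pos: [554.6, 9.5, 137.1]
ee_rot: [180.0, 0.0, 5.2]
force: [0.3, -0.3, -0.1]
gripper_width: 62.3
time_s: 6.1
ee_pos: [554.5, 9.9, 134.0]
ee_rot: [180.0, 0.0, 5.2]
force: [-0.5, 1.1, -1.3]
gripper_width: 62.1
```

```bash
python3 -m jog '0 0 0 -0.02 -0.03 -0.05 0.5;0 0 0 -0.02 -0.03 -0.1 0.5;0 0 0 -0.02 -0.03 -0.1 0.5'; python3 -m jog '0 0 0 0 0 -0.05 0.5;0 0 0 0 0 -0.1 0.5;0 0 0 0 0 -0.1 0.5';python3 -m jog '0 0 0 0 0 -0.04 0.5;0 0 0 0 0 -0.08 0.5;0 0 0 0 0 -0.08 0.5'
```

```text
time_s: 6.48
ee_pos: [553.9, 9.1, 131.5]
ee_rot: [180.0, 0.0, 5.2]
force: [0.3, -0.0, -0.4]
gripper_width: 61.6
time_s: 6.85
ee_pos: [553.9, 9.1, 129.0]
ee_rot: [180.0, 0.0, 5.2]
force: [-0.3, 0.5, -1.7]
gripper_width: 62.3
time_s: 7.22
ee_pos: [553.9, 9.0, 127.0]
ee_rot: [180.0, 0.0, 5.2]
force: [0.1, -0.7, -0.7]
gripper_width: 62.2
```

```bash
for i in 1; do python3 -m jog '0 0 0 0 0 -0.04 0.5;0 0 0 0 0 -0.08 0.5;0 0 0 0 0 -0.08 0.5'; done; python3 -m jog '0 0 0 0 0 -0.04 0.5;0 0 0 0 0 -0.06 0.5;0 0 0 0 0 -0.06 0.5'; python3 -c "
from h import *
save('scene','f.png',(260,150,75,75),6)"
```

```text
time_s: 7.6
ee_pos: [553.9, 9.0, 125.0]
ee_rot: [180.0, 0.0, 5.2]
force: [-0.2, 0.4, -1.3]
gripper_width: 62.3
time_s: 7.98
ee_pos: [554.3, 9.1, 124.4]
ee_rot: [180.0, -0.1, 5.2]
force: [-1.7, -0.1, 4.7]
gripper_width: 62.0
```

View pics/f.png

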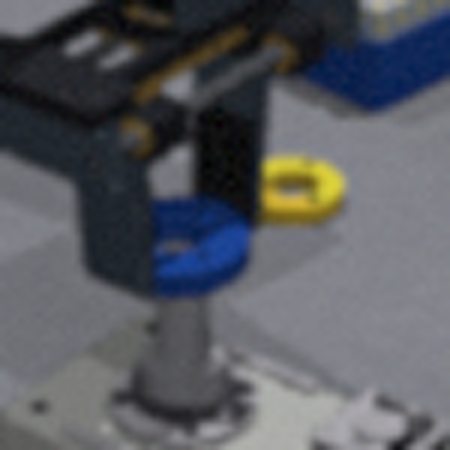

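Contact at ring underside z≈121, with a push of -1.7 N in x. I shift towards -x and feel.

```bash
python3 -m jog '0 0 0 -0.04 0 0 0.5;0 0 0 -0.06 0 0 0.5;0 0 0 -0.06 0 0 0.5';python3 -c "
from h import *
print(env.state()['torque'].round(2))"; python3 -m jog '0 0 0 -0.04 0 0 0.5;0 0 0 -0.06 0 0 0.5;0 0 0 -0.06 0 0 0.5';python3 -c "
from h import *
print(env.state()['torque'].round(2))"
```

```text
time_s: 8.4
ee_pos: [553.7, 9.1, 124.4]
ee_rot: [180.0, -0.2, 5.2]
force: [1.6, 0.3, 6.0]
gripper_width: 61.9
[ 0.16 -0.26 -0.01]
time_s: 8.78
ee_pos: [552.5, 9.0, 124.3]
ee_rot: [180.0, -0.2, 5.2]
force: [2.0, -0.2, 5.2]
gripper_width: 61.5
[ 0.14 -0.54 -0.03]
```

```bash
cat > t.py <<'E'
from h import *
import sys
T=[];F=[]
for i in range(4):
    s=env.state();T.append(s['torque']);F.append(s['force']);grab_frame("scene")
s=env.state()
print("F",np.mean(F,0).round(2),"T",np.mean(T,0).round(3),"sd",np.std(T,0).round(3),s['ee_pos'].round(2),s['ee_rot'].round(2))
E
python3 -m jog '0 0 0 0.06 0 0.12 0.5;0 0 0 0.06 0 0.12 0.5;0 0 0 0.06 0 0.12 0.5';python3 t.py; python3 -m jog '0 0 0 0 0 -0.06 0.5;0 0 0 0 0 -0.12 0.5;0 0 0 0 0 -0.12 0.5';python3 t.py
```

```text
time_s: 9.15
ee_pos: [551.7, 9.0, 125.9]
ee_rot: [-180.0, 0.1, 5.2]
force: [0.4, 1.2, -0.6]
gripper_width: 61.8
F [-0.19  0.38 -0.72] T [ 0.003 -0.003  0.017] sd [0.017 0.028 0.032] [552.24   9.03 126.32] [1.80e+02 4.00e-02 5.22e+00]
time_s: 9.72
ee_pos: [552.8, 9.1, 124.4]
ee_rot: [180.0, -0.1, 5.2]
force: [-1.1, 0.9, 4.0]
gripper_width: 61.9
F [-1.29  0.43  5.  ] T [0.15  0.247 0.015] sd [0.024 0.049 0.026] [552.77   9.11 124.28] [ 1.80e+02 -6.00e-02  5.22e+00]
```

Torque places the contact about 13 mm to +y of the ring centre, so the spindle lies to +y. I slide +y under light contact.

```bash
python3 -m jog '0 0 0 0.03 0.04 0 0.5;0 0 0 0.03 0.08 0 0.5;0 0 0 0.03 0.1 0 0.5';python3 t.py; python3 -m jog '0 0 0 0 0.04 0 0.5;0 0 0 0 0.06 0 0.5;0 0 0 0 0.06 0 0.5';python3 t.py
```

```text
time_s: 10.3
ee_pos: [553.2, 11.6, 123.3]
ee_rot: [-180.0, 0.0, 5.2]
force: [-0.0, 0.3, 0.2]
gripper_width: 62.2
F [ 0.05 -0.09 -0.53] T [0.023 0.017 0.003] sd [0.03  0.016 0.035] [553.08  11.6  123.17] [-1.80e+02  4.00e-02  5.22e+00]
time_s: 10.88
ee_pos: [553.3, 13.1, 123.6]
ee_rot: [180.0, 0.0, 5.2]
force: [0.3, -0.1, 0.2]
gripper_width: 62.0
F [ 0.16 -0.16 -0.07] T [ 0.056  0.018 -0.007] sd [0.023 0.022 0.024] [553.31  13.04 123.63] [ 1.7999e+02 -1.0000e-02  5.2200e+00]
```

```bash
python3 -m jog '0 0 0 0 -0.05 0 0.5;0 0 0 0 -0.05 -0.05 0.5;0 0 0 0 -0.05 -0.1 0.5;0 0 0 0 -0.05 -0.1 0.5';python3 t.py
```

```text
time_s: 11.58
ee_pos: [553.1, 12.0, 120.9]
ee_rot: [-180.0, 0.0, 5.2]
force: [-0.2, 0.6, 0.7]
gripper_width: 62.2
F [-0.52  1.36 -0.48] T [ 0.248  0.062 -0.001] sd [0.014 0.012 0.034] [553.11  11.98 120.97] [-1.7999e+02  2.0000e-02  5.2200e+00]
```

```bash
python3 -m jog '0 0 0 -0.01 0.02 -0.04 0.5;0 0 0 -0.01 0.02 -0.1 0.5;0 0 0 -0.01 0.02 -0.16 0.5;0 0 0 -0.01 0.02 -0.16 0.5';python3 t.py
```

```text
time_s: 12.28
ee_pos: [553.3, 12.6, 117.3]
ee_rot: [-180.0, -0.0, 5.2]
force: [0.0, 2.7, 0.8]
gripper_width: 61.8
F [-0.56  2.9   1.42] T [ 0.618  0.009 -0.006] sd [0.011 0.016 0.013] [553.27  12.54 117.25] [-1.7998e+02 -4.0000e-02  5.2100e+00]
```

```bash
python3 -m jog '0 0 0 -0.01 0.03 0 0.5;0 0 0 -0.01 0.03 0 0.5';python3 t.py;  python3 -m jog '0 0 0 0 0 -0.06 0.5;0 0 0 0 0 -0.12 0.5;0 0 0 0 0 -0.12 0.5';python3 t.py
```

```text
time_s: 12.72
ee_pos: [553.0, 12.9, 117.2]
ee_rot: [180.0, -0.0, 5.2]
force: [0.4, 1.1, 0.4]
gripper_width: 62.0
F [0.77 1.62 1.06] T [ 0.386 -0.165  0.001] sd [0.028 0.035 0.017] [552.91  12.94 117.12] [ 1.7999e+02 -2.0000e-02  5.2200e+00]
time_s: 13.3
ee_pos: [552.9, 12.9, 114.2]
ee_rot: [180.0, -0.0, 5.2]
force: [0.3, 1.7, 3.5]
gripper_width: 62.1
F [-0.13  1.54  3.59] T [ 0.341 -0.036  0.009] sd [0.037 0.012 0.029] [552.84  13.   114.16] [ 1.7999e+02 -1.0000e-02  5.2200e+00]
```

```bash
python3 -m jog '0 0 0 0 0.02 -0.05 0.5;0 0 0 0 0.02 -0.1 0.5;0 0 0 0 0.02 -0.15 0.5;0 0 0 0 0.02 -0.2 0.5';python3 t.py;  python3 -m jog '0 0 0 0 0 -0.05 0.5;0 0 0 0 0 -0.1 0.5;0 0 0 0 0 -0.15 0.5;0 0 0 0 0 -0.2 0.5';python3 t.py
```

```text
time_s: 14.0
ee_pos: [552.5, 13.4, 108.6]
ee_rot: [180.0, 0.1, 5.2]
force: [0.5, 0.6, 2.2]
gripper_width: 61.8
F [0.37 0.29 0.67] T [ 0.056 -0.042  0.009] sd [0.024 0.035 0.029] [552.39  13.46 108.55] [1.7999e+02 6.0000e-02 5.2200e+00]
time_s: 14.7
ee_pos: [552.8, 13.5, 104.1]
ee_rot: [180.0, -0.0, 5.2]
force: [0.3, 0.2, 1.9]
gripper_width: 61.8
F [ 0.46 -0.07  1.43] T [ 0.023 -0.038 -0.007] sd [0.027 0.023 0.027] [552.81  13.52 103.97] [179.99   0.     5.22]
```

```bash
python3 -m jog '0 0 0 0 0 -0.2 0.5;0 0 0 0 0 -0.4 0.5;0 0 0 0 0 -0.6 0.5;0 0 0 0 0 -0.8 0.5;0 0 0 0 0 -1 0.5';python3 -m jog '0 0 0 0 0 -0.04 0.5;0 0 0 0 0 -0.04 0.5';python3 t.py
```

```text
time_s: 15.52
ee_pos: [552.6, 13.5, 78.5]
ee_rot: [180.0, 0.0, 5.2]
force: [-0.3, 0.8, -0.1]
gripper_width: 61.8
time_s: 15.78
ee_pos: [552.8, 13.5, 78.1]
ee_rot: [180.0, 0.0, 5.2]
force: [-0.9, -0.3, -0.6]
gripper_width: 61.7
F [-0.45  0.23 -0.4 ] T [ 0.019  0.013 -0.009] sd [0.017 0.022 0.007] [552.92  13.55  78.32] [ 1.7999e+02 -2.0000e-02  5.2200e+00]
```

Ring underside ≈74.7. Onward slowly to the seat (≈69).

```bash
python3 -m jog '0 0 0 0 0 -0.04 0.5;0 0 0 0 0 -0.08 0.5;0 0 0 0 0 -0.12 0.5;0 0 0 0 0 -0.16 0.5';python3 -m jog '0 0 0 0 0 -0.04 0.5;0 0 0 0 0 -0.06 0.5;0 0 0 0 0 -0.06 0.5';python3 t.py
```

```text
time_s: 16.48
ee_pos: [552.8, 13.5, 74.0]
ee_rot: [180.0, 0.0, 5.2]
force: [-0.7, 0.5, -0.1]
gripper_width: 62.2
time_s: 16.85
ee_pos: [552.7, 13.5, 72.7]
ee_rot: [180.0, 0.0, 5.2]
force: [-0.8, 0.3, 0.4]
gripper_width: 62.3
F [-0.43  0.19  0.21] T [ 0.008  0.081 -0.004] sd [0.011 0.03  0.028] [552.79  13.55  72.66] [180.    -0.     5.22]
```

```bash
python3 -m jog '0 0 0 0 0 -0.04 0.5;0 0 0 0 0 -0.04 0.5';python3 -m jog '0 0 0 0 0 -0.04 0.5;0 0 0 0 0 -0.04 0.5;0 0 0 0 0 -0.04 0.5';python3 t.py
```

```text
time_s: 17.3
ee_pos: [552.9, 13.5, 72.6]
ee_rot: [180.0, -0.0, 5.2]
force: [-1.7, 0.3, 6.1]
gripper_width: 62.0
time_s: 17.68
ee_pos: [552.9, 13.5, 72.5]
ee_rot: [180.0, -0.1, 5.2]
force: [-3.2, 0.1, 11.9]
gripper_width: 62.3
F [-3.450e+00  1.000e-02  1.208e+01] T [0.055 0.761 0.028] sd [0.017 0.034 0.026] [552.94  13.55  72.53] [ 1.7999e+02 -7.0000e-02  5.2200e+00]
```

Blue is pressed home at 12 N, with the seat at z≈69.1. Release, rise and go to the yellow ring.

```bash
python3 -m jog '0 0 0 0 0 0.06 0.5;0 0 0 0 0 0.08 1;0 0 0 0 0 0.08 1;0 0 0 0 0 0.08 1'; python3 -m jog '0 0 0 0 0 1 1;0 0 0 0 0 2.5 1;0 0 0 0 0 3.2 1;0 0 0 0 0 3.2 1';python3 -m jog '0 0 0 -1.3 2 0 1;0 0 0 -2.5 4 0 1;0 0 0 -4 6.2 0 1;0 0 0 -5.27 8.36 -0.5 1;0 0 0 -5.27 8.36 -2 1'; python3 -m jog '0 0 0 0 0 -1 1;0 0 0 0 0 -2 1;0 0 0 0 0 -2 1;0 0 0 0 0 -2 1';python3 t.py
```

```text
time_s: 18.38
ee_pos: [552.7, 13.5, 72.3]
ee_rot: [180.0, 0.0, 5.2]
force: [-0.4, 0.9, -0.0]
gripper_width: 88.8
time_s: 18.88
ee_pos: [553.7, 13.5, 153.8]
ee_rot: [180.0, -0.2, 5.2]
force: [0.5, -0.0, -0.9]
gripper_width: 91.4
time_s: 19.5
ee_pos: [419.9, 225.8, 102.5]
ee_rot: [-179.9, -0.2, 5.5]
force: [0.7, 0.1, -0.6]
gripper_width: 90.9
time_s: 20.0
ee_pos: [421.2, 222.6, 52.8]
ee_rot: [180.0, -0.0, 5.2]
force: [-0.4, -0.3, 0.5]
gripper_width: 91.3
F [-0.23 -0.19  0.25] T [0.011 0.002 0.006] sd [0.028 0.024 0.016] [421.64 222.73  53.43] [-1.7997e+02 -1.0000e-01  5.2100e+00]
```

```bash
python3 -m jog '0 0 0 -0.02 0 -1 1;0 0 0 -0.02 0 -1.9 1;0 0 0 -0.02 0 -2 1;0 0 0 -0.02 0 -2 1;0 0 0 -0.02 0 -2 0.4' 40; python3 -m jog '0 0 0 0 0 0 0.4;0 0 0 0 0 0 0.4;0 0 0 0 0 0 0.4;0 0 0 0 0 0 0.4';python3 -c "
from h import *
save('scene','g.png',(250,140,120,100),5)"
```

```text
time_s: 20.82
ee_pos: [421.3, 222.9, 3.5]
ee_rot: [-180.0, -0.1, 5.2]
force: [-0.1, 0.0, 0.2]
gripper_width: 84.1
time_s: 21.32
ee_pos: [420.6, 222.6, 2.8]
ee_rot: [-180.0, -0.0, 5.2]
force: [-0.6, -0.3, 0.6]
gripper_width: 52.2
```

View pics/g.png

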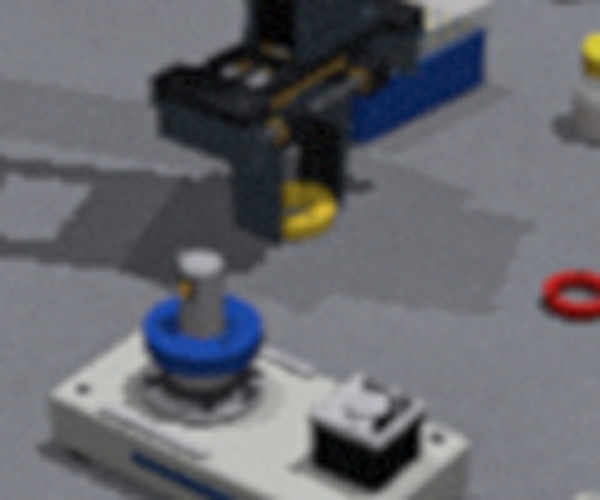

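Blue sits flat on the seat and yellow is gripped. Lift and carry it to the spindle.

```bash
python3 -m jog '0 0 0 0 0 1 0.4;0 0 0 0 0 3 0.4;0 0 0 0 0 5 0.4;0 0 0 0 0 5.8 0.4;0 0 0 0 0 5.8 0.4'; python3 -m jog '0 0 0 1.3 -2 0 0.4;0 0 0 2.6 -4.1 0 0.4;0 0 0 3.9 -6.2 0 0.4;0 0 0 5.26 -8.36 0 0.4;0 0 0 5.26 -8.36 0 0.4'; python3 -m jog '0 0 0 0 0 -0.3 0.4;0 0 0 0 0 -0.6 0.4;0 0 0 0 0 -0.6 0.4;0 0 0 0 0 -0.6 0.4';python3 t.py
```

```text
time_s: 22.0
ee_pos: [421.3, 222.9, 148.9]
ee_rot: [-179.9, -0.2, 5.2]
force: [0.5, -0.1, -0.7]
gripper_width: 52.9
time_s: 22.62
ee_pos: [553.0, 10.1, 145.3]
ee_rot: [180.0, 0.1, 4.9]
force: [-1.1, -0.0, -0.9]
gripper_width: 52.9
time_s: 23.12
ee_pos: [551.8, 14.4, 132.7]
ee_rot: [180.0, -0.0, 5.3]
force: [0.4, -0.5, -0.1]
gripper_width: 52.3
F [ 0.27  0.05 -0.01] T [ 0.011 -0.014  0.006] sd [0.033 0.025 0.034] [552.13  13.76 132.94] [ 1.7999e+02 -4.0000e-02  5.2400e+00]
```

```bash
python3 -m jog '0 0 0 0.02 -0.01 -0.1 0.4;0 0 0 0.02 -0.01 -0.2 0.4;0 0 0 0.02 -0.01 -0.3 0.4;0 0 0 0.02 -0.01 -0.3 0.4';python3 -m jog '0 0 0 0 0 -0.03 0.4;0 0 0 0 0 -0.06 0.4;0 0 0 0 0 -0.1 0.4;0 0 0 0 0 -0.1 0.4'; python3 t.py
```

```text
time_s: 23.82
ee_pos: [552.3, 13.2, 124.8]
ee_rot: [180.0, 0.0, 5.2]
force: [-0.5, 1.2, -0.3]
gripper_width: 52.9
time_s: 24.32
ee_pos: [552.5, 13.3, 122.5]
ee_rot: [180.0, 0.0, 5.2]
force: [0.1, -0.2, -0.1]
gripper_width: 52.9
F [ 0.22 -0.27 -0.26] T [ 0.009 -0.023 -0.004] sd [0.02  0.02  0.037] [552.53  13.3  122.61] [179.99  -0.     5.22]
```

```bash
python3 -m jog '0 0 0 0 0 -0.04 0.4;0 0 0 0 0 -0.08 0.4;0 0 0 0 0 -0.12 0.4;0 0 0 0 0 -0.12 0.4';python3 t.py; python3 -m jog '0 0 0 0 0 -0.04 0.4;0 0 0 0 0 -0.08 0.4;0 0 0 0 0 -0.12 0.4;0 0 0 0 0 -0.12 0.4'; python3 t.py
```

```text
time_s: 25.02
ee_pos: [552.4, 13.3, 119.5]
ee_rot: [180.0, 0.0, 5.2]
force: [0.8, 0.0, -0.2]
gripper_width: 52.7
F [ 0.14  0.13 -0.21] T [ 0.015 -0.004  0.   ] sd [0.005 0.009 0.023] [552.54  13.26 119.62] [179.99  -0.     5.22]
time_s: 25.72
ee_pos: [552.5, 13.4, 116.5]
ee_rot: [-180.0, 0.0, 5.2]
force: [0.3, 0.2, -0.9]
gripper_width: 52.6
F [ 0.38  0.03 -0.54] T [0.106 0.031 0.021] sd [0.035 0.015 0.029] [552.52  13.32 116.6 ] [180.     0.     5.22]
```

```bash
python3 -m jog '0 0 0 0 0 -0.05 0.4;0 0 0 0 0 -0.1 0.4;0 0 0 0 0 -0.15 0.4;0 0 0 0 0 -0.2 0.4;0 0 0 0 0 -0.25 0.4'; python3 -m jog '0 0 0 0 0 -0.05 0.4;0 0 0 0 0 -0.1 0.4;0 0 0 0 0 -0.15 0.4;0 0 0 0 0 -0.2 0.4;0 0 0 0 0 -0.25 0.4'; python3 t.py
```

```text
time_s: 26.55
ee_pos: [552.7, 13.3, 110.4]
ee_rot: [180.0, -0.0, 5.2]
force: [-0.2, 0.9, 3.4]
gripper_width: 52.7
time_s: 27.18
ee_pos: [552.5, 13.2, 104.0]
ee_rot: [180.0, 0.0, 5.2]
force: [-0.6, 0.6, 2.3]
gripper_width: 52.8
F [-0.14  0.23  1.16] T [0.084 0.036 0.019] sd [0.019 0.048 0.036] [552.36  13.27 103.8 ] [1.80e+02 3.00e-02 5.22e+00]
```

```bash
python3 -m jog '0 0 0 0 0 -0.12 0.4;0 0 0 0 0 -0.24 0.4;0 0 0 0 0 -0.36 0.4;0 0 0 0 0 -0.48 0.4;0 0 0 0 0 -0.58 0.4'; python3 -m jog '0 0 0 0 0 -0.04 0.4;0 0 0 0 0 -0.08 0.4;0 0 0 0 0 -0.1 0.4;0 0 0 0 0 -0.1 0.4'; python3 t.py
```

```text
time_s: 28.0
ee_pos: [552.4, 13.2, 89.2]
ee_rot: [180.0, 0.0, 5.2]
force: [0.2, 0.2, 0.5]
gripper_width: 52.8
time_s: 28.5
ee_pos: [552.6, 13.3, 87.1]
ee_rot: [180.0, -0.0, 5.2]
force: [0.8, 1.0, -1.7]
gripper_width: 53.1
F [ 0.21  0.19 -0.79] T [ 0.036 -0.003  0.007] sd [0.012 0.011 0.032] [552.58  13.29  87.16] [ 1.80e+02 -1.00e-02  5.22e+00]
```

```bash
python3 -m jog '0 0 0 0 0 -0.04 0.4;0 0 0 0 0 -0.07 0.4;0 0 0 0 0 -0.07 0.4'; python3 -m jog '0 0 0 0 0 -0.02 0.4;0 0 0 0 0 -0.03 0.4;0 0 0 0 0 -0.03 0.4'; python3 t.py
```

```text
time_s: 29.08
ee_pos: [552.7, 13.3, 86.0]
ee_rot: [180.0, -0.0, 5.2]
force: [-1.0, -0.4, 4.4]
gripper_width: 52.4
time_s: 29.45
ee_pos: [552.8, 13.3, 85.9]
ee_rot: [180.0, -0.1, 5.2]
force: [-2.5, -0.7, 9.1]
gripper_width: 52.6
F [-2.6  -0.23  8.85] T [ 0.034  0.481 -0.003] sd [0.012 0.032 0.051] [552.81  13.3   85.95] [ 1.7999e+02 -7.0000e-02  5.2200e+00]
```

Yellow is home at 9 N, at z 85.95 (expected 85.9). Release and go for red.

```bash
python3 -m jog '0 0 0 0 0 0.05 0.4;0 0 0 0 0 0.07 1;0 0 0 0 0 0.07 1;0 0 0 0 0 0.07 1'; python3 -m jog '0 0 0 0 0 1 1;0 0 0 0 0 2.4 1;0 0 0 0 0 2.6 1;0 0 0 0 0 2.6 1';python3 -m jog '0 0 0 0.5 2.3 0 1;0 0 0 1 4.7 0 1;0 0 0 1.5 7.1 0 1;0 0 0 2 9.5 -0.3 1;0 0 0 2.26 10.2 -1.8 1'; python3 -m jog '0 0 0 0 0 -1 1;0 0 0 0 0 -2 1;0 0 0 0 0 -2 1;0 0 0 0 0 -2 1';python3 t.py
```

```text
time_s: 30.15
ee_pos: [552.5, 13.3, 86.1]
ee_rot: [180.0, 0.0, 5.2]
force: [0.8, -0.1, -0.4]
gripper_width: 79.4
time_s: 30.65
ee_pos: [552.2, 13.3, 150.9]
ee_rot: [180.0, 0.0, 5.2]
force: [-0.1, 0.3, -0.2]
gripper_width: 91.1
time_s: 31.28
ee_pos: [610.1, 272.5, 106.0]
ee_rot: [-179.9, -0.2, 5.4]
force: [-0.9, -0.2, -0.8]
gripper_width: 90.9
time_s: 31.78
ee_pos: [609.2, 268.2, 56.3]
ee_rot: [180.0, 0.0, 5.2]
force: [-0.1, 0.6, -0.7]
gripper_width: 91.1
F [-0.06  0.27  0.05] T [0.009 0.005 0.029] sd [0.012 0.011 0.02 ] [609.64 268.42  57.53] [-1.7997e+02 -1.1000e-01  5.2100e+00]
```

```bash
python3 -m jog '0 0 0 -0.01 0 -1 1;0 0 0 -0.01 0 -2 1;0 0 0 -0.01 0 -2.17 1;0 0 0 -0.01 0 -2.17 1;0 0 0 -0.01 0 -2.17 0.3' 40; python3 -m jog '0 0 0 0 0 0 0.3;0 0 0 0 0 0 0.3;0 0 0 0 0 0 0.3;0 0 0 0 0 0 0.3';python3 -c "
from h import *
im=grab_frame('scene');cv2.imwrite('pics/i.png',cv2.resize(im[140:240,270:400,::-1],None,fx=5,fy=5,interpolation=cv2.INTER_CUBIC))"; python3 t.py
```

```text
time_s: 32.6
ee_pos: [609.7, 268.6, 3.5]
ee_rot: [-180.0, -0.1, 5.2]
force: [-0.4, 0.6, 0.1]
gripper_width: 83.4
time_s: 33.1
ee_pos: [608.8, 268.3, 2.2]
ee_rot: [180.0, -0.0, 5.2]
force: [0.1, 0.7, 0.1]
gripper_width: 44.2
F [0.05 0.05 0.42] T [0.044 0.023 0.026] sd [0.018 0.009 0.019] [608.8  268.32   2.16] [180.    -0.     5.22]
```

View pics/i.png

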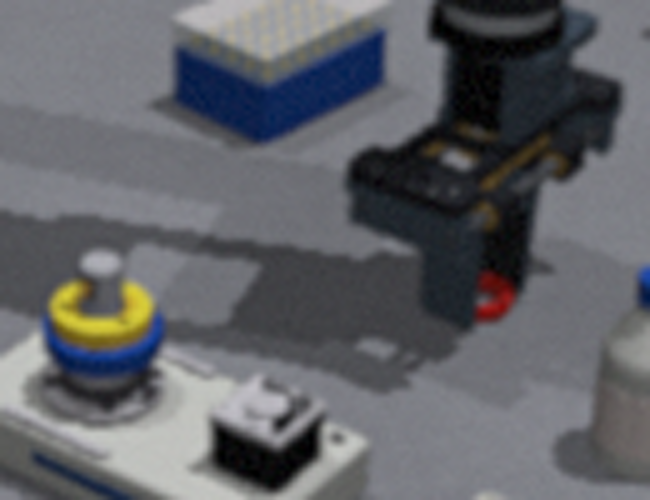

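Yellow is flat on blue and red is gripped at (485,295) in the crop. Lift and carry.

```bash
python3 -m jog '0 0 0 0 0 1 0.3;0 0 0 0 0 3 0.3;0 0 0 0 0 5 0.3;0 0 0 0 0 5.8 0.3;0 0 0 0 0 5.8 0.3'; python3 -m jog '0 0 0 -0.5 -2.3 0 0.3;0 0 0 -1 -4.7 0 0.3;0 0 0 -1.5 -7.1 0 0.3;0 0 0 -2 -9.2 0 0.3;0 0 0 -2.25 -10.2 0 0.3'; python3 -m jog '0 0 0 0 0 -0.3 0.3;0 0 0 0 0 -0.6 0.3;0 0 0 0 0 -0.6 0.3;0 0 0 0 0 -0.6 0.3';python3 t.py
```

```text
time_s: 33.98
ee_pos: [609.7, 268.6, 149.0]
ee_rot: [-179.9, -0.2, 5.2]
force: [0.2, 0.6, -0.3]
gripper_width: 42.1
time_s: 34.6
ee_pos: [550.4, 10.7, 145.2]
ee_rot: [180.0, 0.2, 5.1]
force: [-0.1, 0.6, -0.3]
gripper_width: 41.9
time_s: 35.1
ee_pos: [552.7, 14.2, 131.8]
ee_rot: [-180.0, 0.0, 5.3]
force: [0.4, 0.7, -0.6]
gripper_width: 42.1
F [ 0.5   0.17 -0.59] T [ 0.036  0.035 -0.013] sd [0.011 0.006 0.024] [552.74  13.64 132.28] [ 1.7999e+02 -3.0000e-02  5.2500e+00]
```

```bash
python3 -m jog '0 0 0 0 -0.01 -0.1 0.3;0 0 0 0 -0.01 -0.2 0.3;0 0 0 0 -0.01 -0.3 0.3;0 0 0 0 -0.01 -0.3 0.3';python3 -m jog '0 0 0 0 0 -0.03 0.3;0 0 0 0 0 -0.06 0.3;0 0 0 0 0 -0.1 0.3;0 0 0 0 0 -0.1 0.3'; python3 t.py;  python3 -m jog '0 0 0 0 0 -0.03 0.3;0 0 0 0 0 -0.06 0.3;0 0 0 0 0 -0.06 0.3'; python3 t.py
```

```text
time_s: 35.8
ee_pos: [552.3, 13.0, 124.3]
ee_rot: [180.0, 0.0, 5.2]
force: [-1.0, -0.7, -0.2]
gripper_width: 41.9
time_s: 36.3
ee_pos: [552.5, 13.0, 122.0]
ee_rot: [180.0, 0.0, 5.2]
force: [-1.1, 0.5, -0.7]
gripper_width: 42.1
F [-0.35  0.07 -0.38] T [0.009 0.033 0.034] sd [0.016 0.029 0.037] [552.55  13.04 122.13] [179.99  -0.     5.22]
time_s: 36.88
ee_pos: [552.5, 13.0, 120.5]
ee_rot: [180.0, 0.0, 5.2]
force: [0.2, 0.3, 0.2]
gripper_width: 41.8
F [ 0.15 -0.   -0.18] T [ 0.008  0.038 -0.027] sd [0.004 0.035 0.01 ] [552.56  13.04 120.64] [179.99  -0.     5.22]
```

```bash
python3 -m jog '0 0 0 0 0.01 -0.04 0.3;0 0 0 0 0.01 -0.08 0.3;0 0 0 0 0.01 -0.12 0.3;0 0 0 0 0.01 -0.16 0.3;0 0 0 0 0.01 -0.2 0.3';python3 t.py; python3 -m jog '0 0 0 0 0 -0.05 0.3;0 0 0 0 0 -0.1 0.3;0 0 0 0 0 -0.15 0.3;0 0 0 0 0 -0.2 0.3;0 0 0 0 0 -0.25 0.3'; python3 t.py
```

```text
time_s: 37.7
ee_pos: [552.5, 13.4, 115.6]
ee_rot: [-180.0, -0.0, 5.2]
force: [0.2, 0.6, 1.6]
gripper_width: 41.7
F [-0.    0.72  0.38] T [0.132 0.043 0.011] sd [0.014 0.022 0.029] [552.52  13.41 115.6 ] [-179.99    0.      5.22]
time_s: 38.52
ee_pos: [552.9, 13.3, 109.5]
ee_rot: [180.0, -0.1, 5.2]
force: [0.4, 0.5, 4.3]
gripper_width: 41.9
F [0.79 0.49 2.29] T [ 0.152 -0.133 -0.007] sd [0.025 0.059 0.044] [552.61  13.24 109.08] [179.99  -0.     5.22]
```

```bash
python3 -m jog '0 0 0 0 0 -0.07 0.3;0 0 0 0 0 -0.14 0.3;0 0 0 0 0 -0.21 0.3;0 0 0 0 0 -0.28 0.3;0 0 0 0 0 -0.34 0.3';python3 t.py; python3 -m jog '0 0 0 0 0 -0.04 0.3;0 0 0 0 0 -0.08 0.3;0 0 0 0 0 -0.08 0.3'; python3 t.py
```

```text
time_s: 39.35
ee_pos: [552.4, 13.2, 100.6]
ee_rot: [180.0, 0.0, 5.2]
force: [0.3, 0.3, 2.0]
gripper_width: 41.9
F [-0.15  0.33  0.67] T [ 0.088 -0.023 -0.003] sd [0.034 0.046 0.038] [552.32  13.27 100.52] [1.80e+02 3.00e-02 5.22e+00]
time_s: 39.92
ee_pos: [552.3, 13.2, 98.6]
ee_rot: [180.0, 0.0, 5.2]
force: [-0.1, 0.6, 0.4]
gripper_width: 41.9
F [0.26 0.15 0.19] T [ 0.024  0.001 -0.003] sd [0.018 0.033 0.033] [552.53  13.25  98.85] [179.99   0.     5.22]
```

```bash
python3 -m jog '0 0 0 0 0 -0.03 0.3;0 0 0 0 0 -0.05 0.3;0 0 0 0 0 -0.05 0.3'; python3 t.py; python3 -m jog '0 0 0 0 0 -0.03 0.3;0 0 0 0 0 -0.03 0.3;0 0 0 0 0 -0.03 0.3'; python3 t.py
```

```text
time_s: 40.5
ee_pos: [552.5, 13.3, 97.5]
ee_rot: [180.0, 0.0, 5.2]
force: [0.7, -0.3, -1.0]
gripper_width: 42.2
F [-0.04  0.03 -0.47] T [0.018 0.013 0.011] sd [0.032 0.012 0.015] [552.55  13.27  97.61] [179.99  -0.     5.22]
time_s: 41.08
ee_pos: [552.7, 13.3, 97.3]
ee_rot: [180.0, -0.0, 5.2]
force: [-1.7, 0.3, 5.2]
gripper_width: 42.0
F [-1.43 -0.02  5.36] T [0.058 0.183 0.001] sd [0.018 0.022 0.018] [552.73  13.28  97.32] [ 1.7999e+02 -4.0000e-02  5.2200e+00]
```

Contact at 97.3, as expected. Another 0.75 mm takes it to about 10 N, then release and retreat.

```bash
python3 -m jog '0 0 0 0 0 -0.03 0.3;0 0 0 0 0 -0.03 0.3;0 0 0 0 0 -0.03 0.3'; python3 t.py; python3 -m jog '0 0 0 0 0 0.04 0.3;0 0 0 0 0 0.06 1;0 0 0 0 0 0.06 1;0 0 0 0 0 0.06 1'; python3 -m jog '0 0 0 0 0 0.8 1;0 0 0 0 0 2 1;0 0 0 0 0 3.5 1;0 0 0 0 0 5 1;0 0 0 0 0 5 1'; python3 -m jog '0 0 0 -1 -2 0 1;0 0 0 -2 -4 0 1;0 0 0 -3 -6 0 1;0 0 0 -3 -6 0 1'; python3 -c "
from h import *
a=grab_frame('scene');b=grab_frame('top')
A=cv2.resize(a[170:230,260:330,::-1],None,fx=6,fy=6,interpolation=cv2.INTER_CUBIC)
B=cv2.resize(b[180:240,250:310,::-1],None,fx=6,fy=6,interpolation=cv2.INTER_CUBIC)
cv2.imwrite('pics/j.png',np.hstack([A,B]));print(env.state()['force'],env.state()['ee_pos'])"
```

```text
time_s: 41.65
ee_pos: [552.9, 13.3, 97.2]
ee_rot: [180.0, -0.1, 5.2]
force: [-2.7, -0.9, 8.7]
gripper_width: 41.8
F [-2.46  0.08  9.05] T [0.055 0.42  0.045] sd [0.017 0.041 0.03 ] [552.87  13.3   97.25] [ 1.7999e+02 -8.0000e-02  5.2200e+00]
time_s: 42.35
ee_pos: [552.3, 13.3, 97.2]
ee_rot: [180.0, 0.0, 5.2]
force: [0.5, -0.1, 0.7]
gripper_width: 69.4
time_s: 42.98
ee_pos: [554.4, 13.3, 225.7]
ee_rot: [180.0, -0.4, 5.2]
force: [0.2, -0.4, -0.5]
gripper_width: 91.3
time_s: 43.48
ee_pos: [475.4, -139.1, 221.5]
ee_rot: [-180.0, 0.1, 4.9]
force: [0.1, 1.4, 0.3]
gripper_width: 91.0
[-0.18708115 -0.32492364  0.51257243] [ 477.17697791 -136.62594268  221.78826457]
```

View pics/j.png

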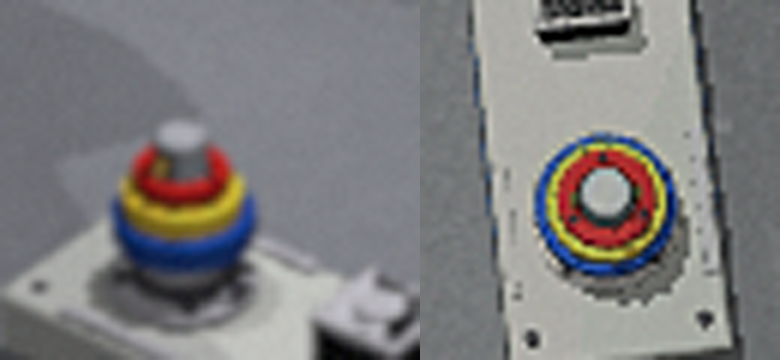

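The stack is blue, yellow, red, level and concentric, with the brass catch visible above red at (160,165) in the left crop. The arm is clear of everything.

```bash
python3 -c "
from h import *
print(env.job_done())"
```

```text
the job is handed in; nothing more can be done
None
```

All three rings are on the spindle in the order blue, yellow, red, and the job is handed in at about 44 s of the 72 s allowed. `job_done` gave no verdict.

- **Finding the spindle:** My first camera estimate was about 4 mm off in y, so the blue ring landed on the flat of the tip. The torque reading showed which side it touched, and I slid it over. Yellow and red then threaded without touching the tip.
- **Pressing home:** The measured push was about 12 N on blue, 9 N on yellow and 9 N on red. No force reading passed about 12 N.
- **Heights:** The seat came out at z ≈ 69.1 mm, about 3 mm above nominal. Yellow stopped within 0.1 mm of where it should; red also stopped where expected, to within about 0.6 mm.
- **Final pictures:** Both cameras show the stack concentric and level, and the gripper was open and clear of the bench.
- **Less certain:** I saw brass above the red ring on one side only and did not check the second catch directly. That it is out rests on the push dropping after the catches and on red's seated height.
- **Disagreement:** The two cameras differed by about 4 mm in x, so I worked from differences between positions rather than absolute ones.

The other things on the bench were not measured again at the end, but nothing in the forces or pictures suggested the arm touched them.

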